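Hold a housing's cover plate over its threaded holes

ROBOT

A 7-joint arm with a two-finger parallel gripper is mounted at the origin on a cart in front of the work surface, level with it; the furniture and walls round the work are solid. World frame = base frame: x ahead of the robot, y to its left, z up, the work surface at z = 0. Lengths are in mm, angles in rad, forces in N, time in s.
With the tool pointing down it reaches from about 400 to 850 mm from the base axis. Payload 4.5 kg.
Tool frame: the origin (TCP) lies at the centre of the arm's flange, where the gripper is bolted on; the fingertips stand 166 mm ahead of it and the grasp point (between the pads) lies 147 mm ahead of it; z points along the fingers, y is the line along which they close (so a half turn about z gives the same grasp; the last joint's range is limited). The gripper opens to 88 mm and grips with 3 to 60 N. Pads are 18 mm wide; open, the fingers measure 123 mm over their backs; the gripper's body (75 mm by 187 mm) begins 45 mm behind the grasp point.
Start: joints at [1.232, 0.689, -0.195, 1.565, 0.157, 0.902, -0.215], TCP at [227.664, -582.071, 404.743] pointing down, gripper open.
Joint ranges: [-3.01, 3.01], [-0.46, 2.08], [-1.47, 1.51], [0.13, 2.56], [-1, 4.14], [0.04, 2.09], [-2.66, 2.66]. Speed limits (rad/s): [2.57, 2.57, 3.14, 3.14, 3.14, 3.14, 3.14].

INTERFACE

Orientations are given as a rotation vector (axis times angle).
In Python, from cell import ctrl gives the robot as it stands. The module is installed in compiled form; this text tells all that it offers. Calls block until the motion is done:
- ctrl.move_pose(position, orientation): joint-space move of the TCP to a pose.
- ctrl.move_straight(position, speed=150, rotation=None): straight line of the TCP; rotation=None keeps the orientation; speed is the mean speed in mm/s.
- ctrl.movej(angles): joint-space move.
- ctrl.grip(opening, grip_force=None): finger opening in mm; grip_force is the grip in N (None keeps the last); returns when the fingers have stopped.
- ctrl.wait(seconds).
- ctrl.ik(position, orientation): joint angles nearest the present ones, or None.
- ctrl.get_obs(): the state.
- ctrl.get_image(name): name is "scene" or "top" or "wrist"; returns a dict with "pixels" (400x640x3 uint8, blue, green, red), "fov_y" (degrees; the focal length in pixels is half the picture's height over the tangent of half this angle, whatever the lens; pixels are square), "cx", "cy" (the principal point, pixels), "T" (4x4, takes a point from camera to world coordinates). Camera axes: x right, y up, looking along -z (the intrinsics and any distortion apply to the point x, -y, -z); pixel columns grow to the right and rows downward; lengths in mm; the calibration is good to about 2 mm. A picture is of the moment at which its call begins. There is no depth.
A pose or a line that the arm cannot do raises ctrl.PlanningError and nothing moves.
- ctrl.job_done(): hands the job in; it is judged then, once.
The state is a dict: "time_s": time; "qpos": joint angles; "joint_velocities": joint speeds; "tau": joint torques, N m; "position": TCP position; "orientation": TCP orientation; "ft_force": force on the tool from outside, world axes, zero at the start; "moment": the same for the moment, N m; "opening": finger opening in mm; "finger_force": force on a finger pad.
Only numpy, scipy, OpenCV 4.12 (cv2) and the standard library are available. Lean on these libraries where they do the work, as an engineer would, in place of code of your own. Each camera call takes 0.05 s, during which the arm holds its last target. There are 200 camera calls.

TASK

Roll the round instrument housing gently along the desk, without lifting it off, until it rests on its foot flat with the window and its four threaded holes facing straight up. Then pick up the cover plate with the cable gland and hold it level, gland up, hovering about a centimetre above the window seat with its four holes in line with the threaded ones (either way round), so that I can slip the gasket in and start the screws. Finish while still holding it there, quite still and touching nothing but the gripper; do not knock it against the housing, and leave the other things on the desk where they lie.

Things in the scene. Friction and masses are not known exactly. Their poses are not given: they have to be found in the camera images.
- housing: tube-shaped instrument housing lying on the desk, 0.45 kg, 128 mm long plus a 15 mm plug stub on its +y end. Origin on the tube's axis, half way along; y = along the axis, z = out of the window seat. At first it lies on a side flat with the window facing about towards the robot: roll it a quarter turn away from the robot, square to its axis, which moves about 53 mm
- collar_1 (a point): on the axis, middle of the aluminium collar at housing y = -52 mm. Two round collars, radius 34 mm, span y = 41 to 64 mm either side of the middle; the housing rolls on them. A slow level push (about 20 mm/s) from behind, a finger on each collar near the height of the axis, rolls it without lifting; struck faster it can roll on past the foot
- collar_2 (a point): on the axis, middle of the other collar, at housing y = +52 mm. Between the collars is a slimmer grey tube, radius 24.5 mm, that carries the seat
- foot (a point): middle of the foot, at housing z = -32.5 mm, opposite the seat: a flat 20 mm wide milled on both collars, on which the housing stands stably, window up; it drops onto it by itself within about 0.2 rad of level. Each side (+x and -x) has a narrower flat, 7 mm wide, 33.8 mm from the axis; at the start the housing lies on the one at -x
- seat (a point): centre of the housing's window seat, an aluminium face at housing z = +26 mm (58.5 mm above the desk once the housing stands on its foot; the collars then reach 66.5 mm). It is 40 x 80 mm (x, y), flat, with a 20 x 44 mm window in the middle and four threaded holes, 5 mm wide, at x = +-12, y = +-30 mm from its centre
- thread_1 (a point): mouth of the threaded hole at housing x = -12, y = -30, z = +26 mm
- thread_2 (a point): mouth of the diagonally opposite threaded hole, at housing x = +12, y = +30, z = +26 mm
- cover: flat aluminium cover plate, 40 x 76 x 5 mm (x, y, z), 0.12 kg, lying underside down on the desk with a black plastic cable gland standing on its centre. Origin at the centre of the underside, z up, y = along the long side. Four through holes 6.6 mm wide at x = +-12, y = +-30 mm. The pattern is the same after a half turn
- gland (a point): middle of the cable gland, 22 mm above the plate's underside, the place to grip: a hexagon 24 mm across flats from 5 to 28 mm above the underside (thinner neck at 14 to 16 mm), with a dome up to 36 mm. Two of its flats face the plate's +x and -x, so fingers that close along the plate's x seat on them
- hole_1 (a point): lower mouth of the cover plate's hole at plate x = -12, y = -30, z = 0 mm
- hole_2 (a point): lower mouth of the diagonally opposite hole, at plate x = +12, y = +30, z = 0 mm
- spanner: bystander: small open-ended steel spanner, 21 x 84 x 5 mm, lying between the housing and the cover plate; origin at the centre of its underside, long side = y
- screwdriver: bystander: screwdriver with a blue handle, 18 x 169 x 24 mm, lying behind the cover plate in front of the monitor; origin at the centre of its underside, long side = y
- screw_jar: bystander: small clear jar with a grey lid, 42 mm wide, 43 mm tall, behind the housing; origin at the centre of its base
- tape: bystander: roll of black tape lying flat, 53 x 51 x 19 mm, to the left behind the housing; origin at the centre of its underside
- marker: bystander: felt marker with a black cap, 15 x 121 x 17 mm, lying near the front edge of the desk, before the cover plate; origin at the centre of its underside, long side = y

How it is judged:
By the outcome, as a careful person would: the job done as asked, in the order asked, and still so for the second after the job is handed in, while the arm keeps its last pose, push and grip.
It also fails if it takes over 61 s, if anything falls off the work surface, if the arm or the gripper's body presses on something with over 40 N, if the wrist force passes 120 N, or if a joint passes its speed limit or range.

## Working session

There is one attempt and no reset: what is moved stays moved. The work goes in short steps, each a Python script; the robot and the scene stay as the last script left them, time stands still between calls to the robot, and variables do not carry over. Pictures are saved under pics/ and viewed, at most 14 in all, crops included, and the job is handed in when it is done.

```bash
mkdir -p pics; cat > h.py <<'E'
import numpy as np, cv2
from cell import ctrl
def cam(n,save=None):
    im=ctrl.get_image(n)
    if save: cv2.imwrite('pics/'+save,im['pixels'])
    return im
def K(im):
    f=200/np.tan(np.radians(im['fov_y'])/2)
    return f
def px2w(im,u,v,z):
    f=K(im);T=np.array(im['T'])
    d=T[:3,:3]@np.array([(u-im['cx'])/f,-(v-im['cy'])/f,-1]);o=T[:3,3]
    return o+d*(z-o[2])/d[2]
def w2px(im,p):
    f=K(im);T=np.array(im['T']);c=T[:3,:3].T@(np.array(p)-T[:3,3])
    return im['cx']+f*c[0]/-c[2], im['cy']-f*c[1]/-c[2]
E
python3 - <<'E'
from h import *
for n in ['scene','top']:
    im=cam(n,n+'0.png'); print(n,{k:(np.round(v,3) if k=='T' else v) for k,v in im.items() if k!='pixels'})
print(ctrl.get_obs())
E
```

```text
scene {'fov_y': 44.60629620588577, 'cx': 309.9032173324523, 'cy': 205.56033468331717, 'T': array([[ 7.75000e-01,  2.69000e-01, -5.72000e-01, -4.43860e+01],
       [-6.32000e-01,  3.58000e-01, -6.87000e-01, -6.71062e+02],
       [ 2.00000e-02,  8.94000e-01,  4.48000e-01,  5.25576e+02],
       [ 0.00000e+00,  0.00000e+00,  0.00000e+00,  1.00000e+00]])}
top {'fov_y': 43.567274774538205, 'cx': 319.8469329038562, 'cy': 209.27292491848448, 'T': array([[ 2.600000e-02,  9.890000e-01, -1.420000e-01,  3.585380e+02],
       [-1.000000e+00,  2.600000e-02, -4.000000e-03,  1.934300e+01],
       [-1.000000e-03,  1.420000e-01,  9.900000e-01,  1.075303e+03],
       [ 0.000000e+00,  0.000000e+00,  0.000000e+00,  1.000000e+00]])}
{'time_s': 0.1, 'qpos': array([ 1.23180389,  0.68988959, -0.19450056,  1.56622901,  0.15726694,
        0.90254066, -0.21509299]), 'joint_velocities': array([-4.79921829e-04, -6.97534653e-04, -4.34979171e-05, -1.16029856e-03,
       -1.23824584e-03,  1.57731078e-03, -7.33115353e-04]), 'tau': array([-3.24499269e-03, -5.28503180e+01, -1.27177835e+00, -1.53837723e+01,
       -5.26391412e-02,  2.00456925e-03,  4.72947147e-05]), 'position': array([ 227.49935245, -581.80351389,  403.99902195]), 'orientation': array([-3.08556403e+00, -5.81966240e-01,  6.66684571e-04]), 'ft_force': array([-0.08483569,  0.37928032, -0.7325486 ]), 'moment': array([ 0.0223652 , -0.0091367 , -0.00462291]), 'finger_force': 0.0, 'opening': 88.17309077362225}
```

View pics/top0.png

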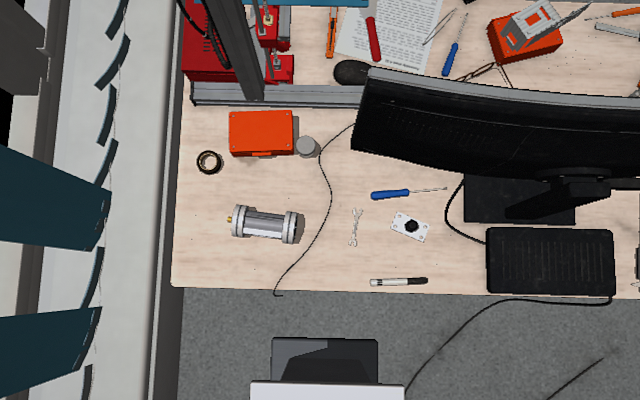

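View pics/scene0.png

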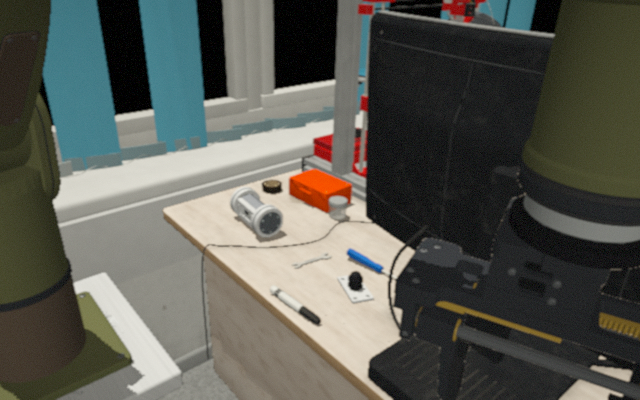

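```bash
python3 - <<'E'
from h import *
p=cv2.imread('pics/top0.png')
a=cv2.resize(p[190:260,210:320],None,fx=7,fy=7,interpolation=cv2.INTER_CUBIC)
b=cv2.resize(p[200:250,340:450],None,fx=7,fy=7,interpolation=cv2.INTER_CUBIC)[:110]
b=cv2.resize(p[205:250,380:440],None,fx=7,fy=7,interpolation=cv2.INTER_CUBIC)
cv2.imwrite('pics/a.png',a)
im=cam('top')
for u,v,z in [(238,221,34),(291,229,34),(410,226,22),(355,227,0),(400,284,0),(308,147,20),(410,190,10),(262,133,30),(170,285,0),(640,310,0)]: print(u,v,px2w(im,u,v,z).round(0))
E
```

```text
238 221 [479. 195.  34.]
291 229 [465.  83.  34.]
410 226 [ 479. -168.   22.]
355 227 [477. -53.   0.]
400 284 [ 357. -150.    0.]
308 147 [646.  53.  20.]
410 190 [ 559. -170.   10.]
262 133 [672. 153.  30.]
170 285 [342. 338.   0.]
640 310 [ 316. -657.    0.]
```

View pics/a.png

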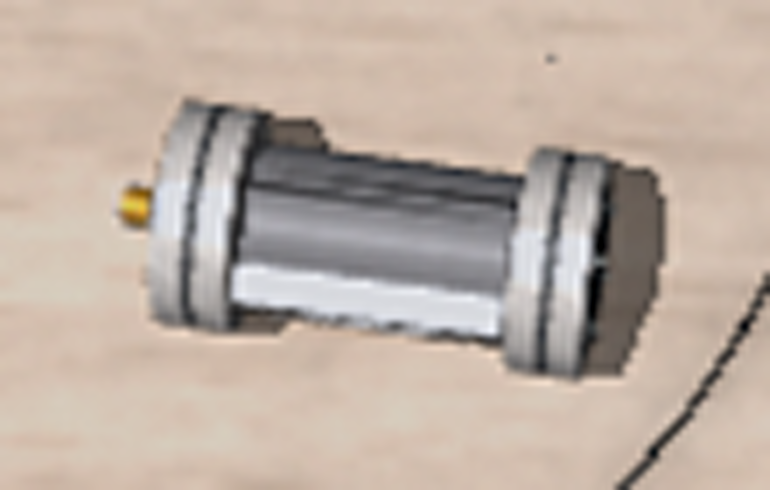

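```bash
cat >> h.py <<'E'
from scipy.spatial.transform import Rotation as Ro
def down(yaw):  # tool y axis at world angle yaw, tool pointing down
    y=np.array([np.cos(yaw),np.sin(yaw),0]);z=np.array([0,0,-1.]);x=np.cross(y,z)
    return Ro.from_matrix(np.c_[x,y,z]).as_rotvec()
E
python3 - <<'E'
from h import *
o=ctrl.get_obs(); print(Ro.from_rotvec(o['orientation']).as_matrix().round(2))
im=cam('top')
c1=px2w(im,289.7,227.3,34);c2=px2w(im,238.7,220.7,34);a=(c2-c1);print(c1,c2,np.linalg.norm(a))
yaw=np.arctan2(a[1],a[0]);print(yaw)
for p,w in [((350,-300,420),yaw),((430,-170,420),yaw),((430,-170,420),yaw-np.pi),((410,139,400),yaw),((410,139,400),yaw-np.pi)]:
    print(p,w,ctrl.ik(p,down(w)))
w=yaw-np.pi if 0 else yaw
def go(p,w):
    best=min([q for q in (ctrl.ik(p,down(w)),ctrl.ik(p,down(w+np.pi))) if q is not None],key=lambda q:abs(np.array(q)-ctrl.get_obs()['qpos']).max())
    ctrl.movej(best)
go((350,-300,430),yaw);go((430,-170,420),yaw)
im=cam('wrist','w_cover.png');print(w2px(im,(479,-168,0)));np.set_printoptions(suppress=True);print(im['T'].round(2),K(im))
go((400,130,420),yaw)
im=cam('wrist','w_house.png');print(w2px(im,c1),w2px(im,c2));print(im['T'].round(2))
o=ctrl.get_obs();print(o['time_s'],o['qpos'],o['position'])
E
```

```text
[[ 0.93  0.36 -0.  ]
 [ 0.36 -0.93  0.  ]
 [-0.   -0.   -1.  ]]
[468.63095348  85.91531317  34.        ] [479.7464719  193.23489017  34.        ] 107.89368080112605
1.4675903217899495
(350, -300, 420) 1.4675903217899495 [ 1.20860857  0.59604338 -0.95259289  2.00015673  0.63800236  0.87586885
  1.37206406]
(430, -170, 420) 1.4675903217899495 [ 0.86526912  0.59099807 -0.93196019  1.99688402  0.62588584  0.86881246
  1.05510093]
(430, -170, 420) -1.6740023317998436 [ 0.30272516  0.4569577  -0.03855194  2.02318303  0.02767114  0.66193181
 -1.42770626]
(410, 139, 400) 1.4675903217899495 [ 0.15161676  0.58121858 -0.9095479   2.10122367  0.6669594   0.77607476
  0.2861594 ]
(410, 139, 400) -1.6740023317998436 [-0.45833336  0.45679531  0.03667791  2.12954653 -0.03066293  0.55572778
 -2.07336453]
(np.float64(309.3495185691621), np.float64(123.68566935429506))
[[  -0.11    0.96    0.27  499.81]
 [  -0.99   -0.1    -0.03 -178.08]
 [   0.     -0.27    0.96  400.22]
 [   0.      0.      0.      1.  ]] 344.21760817512626
(np.float64(350.8735551282867), np.float64(102.14024459835215)) (np.float64(245.42893701155924), np.float64(102.57812576878668))
[[ -0.11   0.96   0.27 470.45]
 [ -0.99  -0.1   -0.03 121.31]
 [  0.    -0.27   0.96 400.55]
 [  0.     0.     0.     1.  ]]
3.2917 [-0.39850636  0.406622   -0.03080053  2.13198888  0.02294045  0.60325729
 -2.12331418] [400.61944242 128.33261043 420.0385548 ]
```

```bash
python3 - <<'E'
import cv2,numpy as np
r=lambda f,x,y,w,h,k:cv2.resize(cv2.imread('pics/'+f)[y:y+h,x:x+w],None,fx=k,fy=k,interpolation=cv2.INTER_CUBIC)
cv2.imwrite('pics/b.png',np.vstack([r('w_house.png',200,30,200,130,4)[:,:,:],]))
cv2.imwrite('pics/c.png',r('w_cover.png',230,60,160,120,5))
E
```

```text
(no output)
```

View pics/b.png

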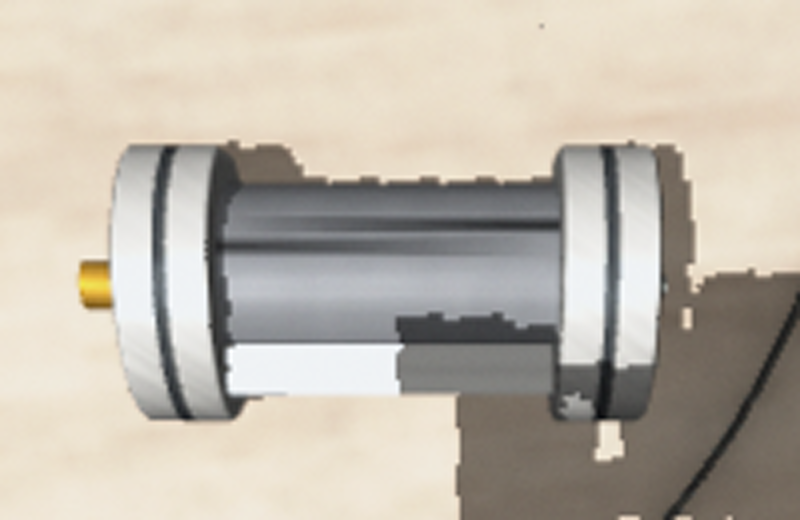

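View pics/c.png

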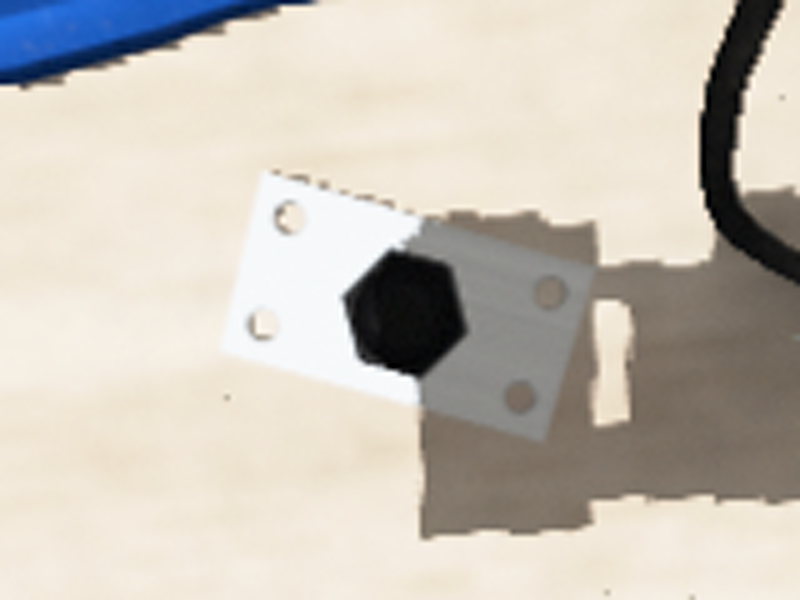

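```bash
cat > m.py <<'E'
from h import *
Th=np.array([[-0.11,.96,.27,470.45]]) 
E
python3 - <<'E'
from h import *
im=cam('wrist')  # same pose as w_house
def ax(ut,ub,z=33.8):
    f=K(im);T=np.array(im['T']);d=0
    for u,v in (ut,ub):
        u,v=u/4+200,v/4+30
        r=T[:3,:3]@np.array([(u-im['cx'])/f,-(v-im['cy'])/f,-1]);d=d+r/np.linalg.norm(r)
    return T[:3,3]+d*(z-T[2,3])/d[2]
c2=ax((169,146),(183,419));c1=ax((608,146),(606,419))
a=c2-c1;print(c1,c2,np.linalg.norm(a),np.arctan2(a[1],a[0]))
# cover: rebuild camera pose from stored T offset (same orientation)
im['T']=np.array(im['T'])
print(im['T'].round(4))
im['T'][:3,3]=[499.81,-178.08,400.22]
h=np.array([px2w(im,u/5+230,v/5+60,5) for u,v in [(290,217),(550,292),(520,397),(263,324)]])
print(h,h.mean(0));l=(h[0]+h[3]-h[1]-h[2]);print(np.linalg.norm(l)/2,np.arctan2(l[1],l[0]))
s=h[0]+h[1]-h[2]-h[3];print(np.linalg.norm(s)/2,np.arctan2(s[1],s[0]))
print('gland top',px2w(im,408/5+230,312/5+60,30))
o=ctrl.get_obs();R=Ro.from_rotvec(o['orientation']).as_matrix();print(R.T@(im['T'][:3,3]*0+np.array(ctrl.get_image('wrist')['T'])[:3,3]-o['position']),R)
E
```

```text
[469.16347724  84.80809406  33.8       ] [481.00681825 194.34432699  33.8       ] 110.17463886984828 1.4630921430860453
[[-1.075000e-01  9.565000e-01  2.711000e-01  4.705136e+02]
 [-9.942000e-01 -1.034000e-01 -2.930000e-02  1.211412e+02]
 [-0.000000e+00 -2.727000e-01  9.621000e-01  4.005285e+02]
 [ 0.000000e+00  0.000000e+00  0.000000e+00  1.000000e+00]]
[[ 503.94045502 -147.10963724    5.        ]
 [ 481.71974347 -202.75636925    5.        ]
 [ 459.35201306 -193.92468257    5.        ]
 [ 481.68624876 -138.08638225    5.        ]] [ 481.67461508 -170.46926783    5.        ]
60.02927568557959 1.1905920654734468
24.030793652951886 -0.3806255144399973
gland top [ 482.00104086 -171.20252922   30.        ]
[70.24281434 -0.30188862 19.54439489] [[ 9.94306300e-01 -1.06559157e-01  3.57741309e-04]
 [-1.06558916e-01 -9.94306186e-01 -6.37461696e-04]
 [ 4.23631777e-04  5.95711654e-04 -9.99999733e-01]]
```

```bash
cat >> h.py <<'E'
YAW=1.463; C=np.array([475,138.6,0]); N=np.array([np.sin(YAW),-np.cos(YAW),0]); RV=down(YAW-np.pi)
def pp(d,z): return C+N*d+[0,0,z]
E
python3 - <<'E'
from h import *
ctrl.move_pose(pp(-63,300),RV); ctrl.move_straight(pp(-63,187),80)
F=lambda:ctrl.get_obs()['ft_force'].round(2)
print(F(),ctrl.get_obs()['opening'])
ctrl.move_straight(pp(-48,187),30);print(F())
ctrl.move_straight(pp(-36,187),20);print(F())
im=cam('wrist','w1.png')
ctrl.move_straight(pp(3,187),20);print(F())
im2=cam('wrist','w2.png'); s=cam('scene','s2.png')
o=ctrl.get_obs();print(o['time_s'],o['position'],o['qpos'])
cv2.imwrite('pics/d.png',np.vstack([cv2.resize(i['pixels'],None,fx=.72,fy=.72)  for i in (im,im2)]))
x=cv2.resize(s['pixels'][150:270,200:360],(480,360),interpolation=cv2.INTER_CUBIC)
w=np.hstack([im['pixels'][:,120:520],im2['pixels'][:,120:520]]);cv2.imwrite('pics/d.png',np.vstack([w,])) 
E
```

```text
Traceback (most recent call last):
cell.PlanningError: the arm cannot follow that straight line within its joint ranges
```

```bash
python3 - <<'E'
from h import *
np.set_printoptions(suppress=True,precision=3)
print(ctrl.get_obs()['position'],ctrl.get_obs()['qpos'])
for fl in (0,np.pi):
  for tilt in (0,.15,.3):
    for d,z in [(-63,300),(-63,250),(-63,187),(-48,187),(0,187),(10,187)]:
      R=Ro.from_rotvec(down(YAW-fl))
      # tilt about tool y axis: fingers pointing forward (+N)
      ax=np.array([np.cos(YAW),np.sin(YAW),0])
      Rt=Ro.from_rotvec(-tilt*ax)*R
      z_=Rt.as_matrix()[:,2]
      tip=pp(d,z-166); 
      print(fl>0,tilt,d,z,z_,ctrl.ik(tip-166*z_,Rt.as_rotvec()))
E
```

```text
[412.624 144.865 300.148] [-0.431  0.657 -0.019  2.217  0.044  0.268 -2.169]
False 0 -63 300 [-0.  0. -1.] [-0.432  0.657 -0.019  2.218  0.045  0.267 -2.169]
False 0 -63 250 [-0.  0. -1.] [-0.188  0.789 -0.414  2.234  1.074  0.331 -0.075]
False 0 -63 187 [-0.  0. -1.] [-0.197  0.932 -0.402  2.248  1.565  0.32  -0.548]
False 0 -48 187 [-0.  0. -1.] [ 0.239  1.272 -1.258  2.188  1.493  1.148 -0.422]
False 0 0 187 [-0.  0. -1.] [-0.207  0.926 -0.279  2.084  0.983  0.267  0.119]
False 0 10 187 [-0.  0. -1.] [-0.157  0.937 -0.349  2.054  1.012  0.331  0.107]
False 0.15 -63 300 [ 0.149 -0.016 -0.989] [ 0.186  0.944 -1.255  2.31   1.399  1.022 -0.539]
False 0.15 -63 250 [ 0.149 -0.016 -0.989] [-0.227  0.794 -0.459  2.36   1.767  0.421 -0.836]
False 0.15 -63 187 [ 0.149 -0.016 -0.989] [-0.289  0.943 -0.361  2.376  2.18   0.461 -1.234]
False 0.15 -48 187 [ 0.149 -0.016 -0.989] [-0.166  0.967 -0.529  2.332  1.957  0.554 -0.977]
False 0.15 0 187 [ 0.149 -0.016 -0.989] [-0.234  0.929 -0.314  2.213  1.895  0.342 -0.837]
False 0.15 10 187 [ 0.149 -0.016 -0.989] [-0.277  0.922 -0.226  2.19   1.914 
[... 1386 characters left out ...]
 -0.016 -0.989] [-0.435  0.921  0.014  2.224  2.684  0.147  1.494]
True 0.15 10 187 [ 0.149 -0.016 -0.989] [-0.423  0.921  0.014  2.197  2.6    0.124  1.589]
True 0.3 -63 300 [ 0.294 -0.032 -0.955] [-0.723  0.686  0.228  2.478  2.975  0.249  1.067]
True 0.3 -63 250 [ 0.294 -0.032 -0.955] [-0.719  0.836  0.23   2.509  3.094  0.424  0.926]
True 0.3 -63 187 [ 0.294 -0.032 -0.955] [-0.717  1.023  0.23   2.518  3.139  0.614  0.847]
True 0.3 -48 187 [ 0.294 -0.032 -0.955] [-0.693  1.009  0.231  2.479  3.148  0.567  0.866]
True 0.3 0 187 [ 0.294 -0.032 -0.955] [-0.624  0.981  0.232  2.354  3.186  0.428  0.903]
True 0.3 10 187 [ 0.294 -0.032 -0.955] [-0.611  0.977  0.232  2.328  3.196  0.4    0.906]
```

```bash
python3 - <<'E'
from h import *
np.set_printoptions(suppress=True,precision=3)
RV=down(YAW)
ctrl.move_straight(pp(-63,400),150)
ctrl.movej([0.152,0.581,-0.91,2.101,0.667,0.776,0.286])
ctrl.move_straight(pp(-63,300),120,RV)
o=ctrl.get_obs();print(o['time_s'],o['qpos'],o['position'])
ctrl.move_straight(pp(-63,187),80)
o=ctrl.get_obs();print(o['time_s'],o['qpos'],o['position'])
F=lambda:ctrl.get_obs()['ft_force'].round(2)
print(F(),ctrl.get_obs()['opening'])
ctrl.move_straight(pp(-48,187),30);print(F())
ctrl.move_straight(pp(-36,187),20);print(F())
im=cam('wrist','w1.png')
ctrl.move_straight(pp(0,187),18);print(F())
im2=cam('wrist','w2.png')
o=ctrl.get_obs();print(o['time_s'],o['position'],o['qpos'])
cv2.imwrite('pics/d.png',np.hstack([i['pixels'][:,120:520] for i in(im,im2)]))
E
```

```text
7.8417 [-0.014  0.733 -0.695  2.197  0.959  0.551  0.012] [412.425 145.532 300.3  ]
9.4083 [-0.177  0.937 -0.436  2.247  1.557  0.347 -0.54 ] [412.396 145.406 187.201]
[ 0.   -0.22 -0.06] 88.1632034581192
[ 0.06 -0.28  0.07]
[-0.34 -0.41  0.12]
[-0.39  0.04 -0.63]
13.0583 [474.931 138.604 187.018] [-0.089  0.955 -0.478  2.078  1.183  0.417 -0.067]
```

View pics/d.png

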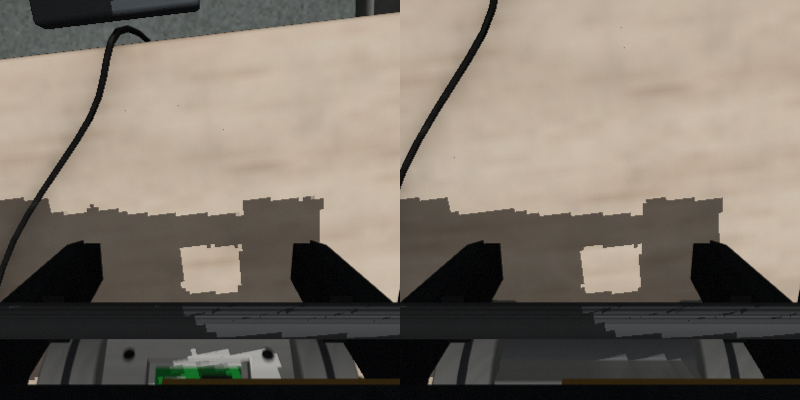

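```bash
python3 - <<'E'
from h import *
im=cam('top');s=cam('scene')
r=lambda i,x,y,w,h:cv2.resize(i['pixels'][y:y+h,x:x+w],(400,400),interpolation=cv2.INTER_CUBIC)
cv2.imwrite('pics/e.png',np.hstack([r(im,200,150,110,110),r(s,200,150,110,110)]))
for d in(0,53):
  for c in (-52,52): print(d,c,w2px(im,pp(d,34)+c*np.array([np.cos(YAW),np.sin(YAW),0])))
E
```

```text
0 -52 (np.float64(289.2414581662003), np.float64(226.9195283676124))
0 52 (np.float64(240.1197296938996), np.float64(220.334421336112))
53 -52 (np.float64(292.81613686110245), np.float64(202.11417839074758))
53 52 (np.float64(244.03530198675446), np.float64(195.6235837097633))
```

View pics/e.png

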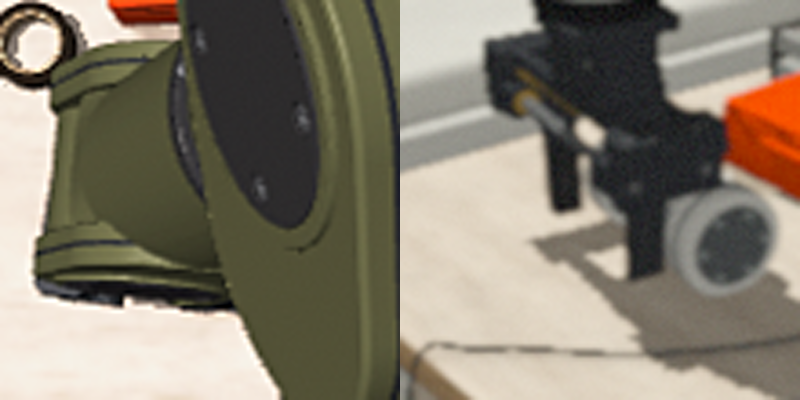

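```bash
python3 - <<'E'
from h import *
s=cam('scene');a=np.array([np.cos(YAW),np.sin(YAW),0])
for d in(40,44,48,53): print(d,w2px(s,pp(d,33)-64*a))
g=cv2.cvtColor(cv2.imread('pics/scene0.png'),cv2.COLOR_BGR2GRAY)
print('d0',w2px(s,pp(0,33)-64*a))
E
```

```text
40 (np.float64(286.27977649894893), np.float64(217.51477861272926))
44 (np.float64(287.8840100361143), np.float64(217.06557339483396))
48 (np.float64(289.4821971632306), np.float64(216.61806124648285))
53 (np.float64(291.471480262314), np.float64(216.06103739223894))
d0 (np.float64(269.8971941611807), np.float64(222.10210414746925))
```

```bash
python3 - <<'E'
from h import *
ctrl.move_straight(pp(-15,187),60);ctrl.move_straight(pp(-15,330),200)
ctrl.move_straight(pp(10,400),150)
a=np.array([np.cos(YAW),np.sin(YAW),0])
im=cam('wrist','w3.png');print(w2px(im,pp(53,58.5)),ctrl.get_obs()['qpos'],ctrl.get_obs()['time_s'])
u,v=map(int,w2px(im,pp(53,58.5)));x0=max(u-90,0);y0=max(v-75,0);print(x0,y0)
cv2.imwrite('pics/f.png',cv2.resize(im['pixels'][y0:y0+140,x0:x0+180],None,fx=4,fy=4,interpolation=cv2.INTER_CUBIC))
E
```

```text
(np.float64(316.60557039575343), np.float64(224.46212074424523)) [ 0.15069656  0.65731662 -0.85554349  1.91302154  0.6443484   0.87459511
  0.42482583] 15.1667
226 149
```

View pics/f.png

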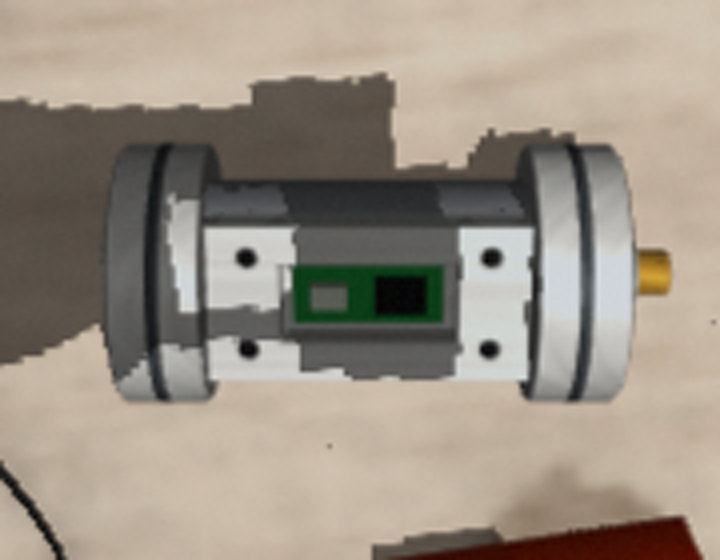

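```bash
python3 - <<'E'
from h import *
im=cam('wrist')
h=np.array([px2w(im,u/4+226,v/4+149,58.5) for u,v in [(247,258),(491,257),(489,349),(249,349)]])
print(h,h.mean(0));l=(-h[0]-h[3]+h[1]+h[2]);print(np.linalg.norm(l)/2,np.arctan2(l[1],l[0]))
s=-h[0]-h[1]+h[2]+h[3];print(np.linalg.norm(s)/2,np.arctan2(s[1],s[0])+np.pi/2)
m=h.mean(0)-C;print(m@N)
# candidate grasp IKs
np.set_printoptions(suppress=True,precision=3)
for w in (1.1906-np.pi/2,1.1906+np.pi/2):
  for p in [(482,-170.6,330),(482,-170.6,169)]: print(w,p,ctrl.ik(p,down(w)))
sc=h.mean(0)
for w in (1.463-np.pi/2,1.463+np.pi/2):
  for z in (300,215.5): print(w,z,ctrl.ik((sc[0],sc[1],z),down(w)))
E
```

```text
[[512.95687874 106.00506041  58.5       ]
 [519.12365349 165.27510163  58.5       ]
 [542.99060513 162.79340425  58.5       ]
 [536.55759995 103.40954638  58.5       ]] [527.90718433 134.37077817  58.5       ]
59.660502478028704 1.4650034386656858
23.869216796067207 1.4642399998371625
53.05510203265128
-0.38019632679489646 (482, -170.6, 330) [ 0.461  0.672 -0.341  1.974  0.403  0.56  -0.536]
-0.38019632679489646 (482, -170.6, 169) [ 0.351  0.959 -0.167  2.038  0.739  0.203 -0.855]
2.7613963267948964 (482, -170.6, 330) [ 0.873  0.905 -1.136  1.954  1.009  1.002  2.001]
2.7613963267948964 (482, -170.6, 169) [ 0.731  1.107 -0.841  2.018  1.355  0.751  1.749]
-0.10779632679489648 300 [-0.132  0.753 -0.337  1.898  0.438  0.563 -0.868]
-0.10779632679489648 215.5 [-0.182  0.892 -0.257  1.934  0.554  0.385 -0.974]
3.0337963267948966 300 [ 0.26   0.988 -1.12   1.878  1.066  1.032  1.695]
3.0337963267948966 215.5 [ 0.201  1.088 -0.985  1.914  1.217  0.905  1.592]
```

```bash
python3 - <<'E'
from h import *
im=cam('top')
for u,v in [(355,143),(410,168),(440,178),(470,184)]:
  print(u,v,[px2w(im,u,v,z).round(0)[:2].tolist() for z in (30,80,150,250)])
w=cv2.imread('pics/w_cover.png')
p=cv2.imread('pics/top0.png')
cv2.imwrite('pics/g.png',np.hstack([w,cv2.resize(p[100:225,340:480],(160,143))]) if 0 else np.vstack([w[:240,:],cv2.resize(p[110:230,330:530],(640,384))[:340]]))
E
```

```text
355 143 [[655.0, -48.0], [641.0, -45.0], [621.0, -40.0], [593.0, -34.0]]
410 168 [[603.0, -166.0], [591.0, -157.0], [575.0, -145.0], [551.0, -127.0]]
440 178 [[583.0, -230.0], [572.0, -218.0], [557.0, -201.0], [536.0, -178.0]]
470 184 [[571.0, -294.0], [561.0, -279.0], [547.0, -258.0], [527.0, -228.0]]
```

View pics/g.png

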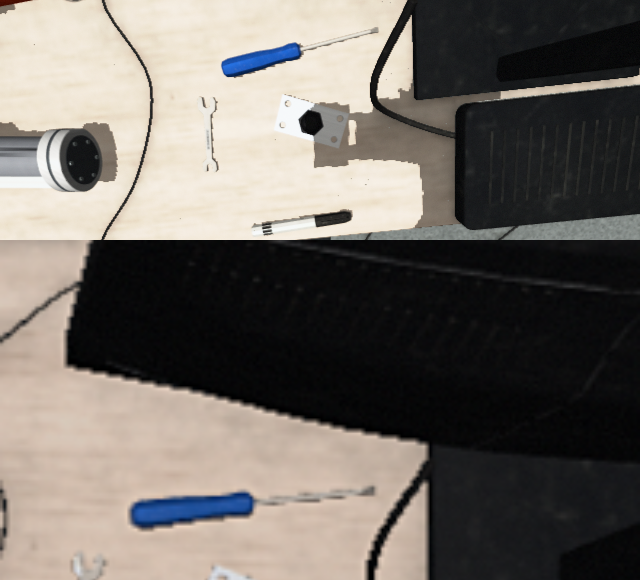

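```bash
python3 - <<'E'
from h import *
a=cam('top');b=cam('scene')
def ray(im,u,v):
    o=np.array(im['T'])[:3,3];d=px2w(im,u,v,0)-o;return o,d/np.linalg.norm(d)
o1,d1=ray(a,351,149)
for v in (205,213,222):
  o2,d2=ray(b,368,v)
  t=np.linalg.lstsq(np.c_[d1,-d2],o2-o1,rcond=None)[0];print(v,o1+d1*t[0],o2+d2*t[1])
E
```

```text
205 [631.24824421 -37.46199849  67.43358836] [637.5729805  -42.86433219  69.44942554]
213 [636.53927745 -38.56409974  47.87927663] [640.56938262 -41.98049672  49.16229984]
222 [642.62868257 -39.83249868  25.37438572] [643.99813183 -40.98331449  25.80979441]
```

```bash
python3 - <<'E'
from h import *
np.set_printoptions(suppress=True,precision=3)
a=cam('top');b=cam('scene')
def ray(im,u,v):
    o=np.array(im['T'])[:3,3];d=px2w(im,u,v,0)-o;return o,d/np.linalg.norm(d)
o1,d1=ray(a,370,69);o2,d2=ray(b,370,13)
t=np.linalg.lstsq(np.c_[d1,-d2],o2-o1,rcond=None)[0];p=o1+d1*t[0];print('top corner',p,o2+d2*t[1])
assert p[0]>600
W=1.1906+np.pi/2;R=down(W)
q=ctrl.ik((482,-170.6,330),R);print(q);assert q[5]>.6
ctrl.movej(q);ctrl.grip(50,25)
ctrl.move_straight((482,-170.6,200),120)
im=cam('wrist','w4.png')
ctrl.move_straight((482,-170.6,173),40)
o=ctrl.get_obs();print(o['time_s'],o['qpos'],o['position'],o['ft_force'])
ctrl.grip(10,25)
o=ctrl.get_obs();print(o['opening'],o['finger_force'],o['ft_force'])
ctrl.move_straight((482,-170.6,300),100)
o=ctrl.get_obs();print(o['time_s'],o['opening'],o['finger_force'],o['ft_force'],o['position'],Ro.from_rotvec(o['orientation']).as_matrix())
im=cam('wrist','w5.png')
cv2.imwrite('pics/i.png',im['pixels'])
E
```

```text
top corner [635.028 -38.702 453.435] [621.202 -25.361 446.043]
[ 0.873  0.905 -1.136  1.954  1.009  1.002  2.001]
19.6833 [ 0.778  1.141 -0.941  2.016  1.376  0.846  1.74 ] [ 482.064 -170.479  173.075] [ 0.625  0.288 -0.66 ]
23.71077896994538 24.999651142695 [-1.004  0.248  0.674]
21.6083 23.8183672537687 24.99947428646294 [-9.663  2.152 -1.808] [ 478.18  -170.261  299.265] [[-0.369 -0.929 -0.01 ]
 [-0.929  0.369 -0.001]
 [ 0.005  0.009 -1.   ]]
```

View pics/i.png

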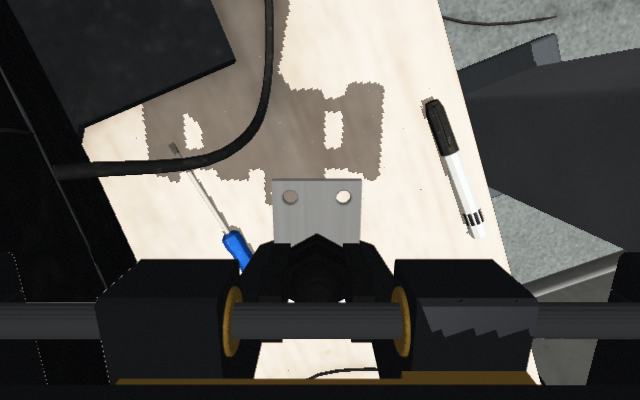

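```bash
python3 - <<'E'
from h import *
np.set_printoptions(suppress=True,precision=3)
ctrl.move_straight((445,-165,295),60)
o=ctrl.get_obs();print(o['time_s'],o['opening'],o['finger_force'],o['ft_force'],o['position'],o['orientation']-down(1.1906+np.pi/2),o['qpos'])
im=cam('wrist','w6.png')
cv2.imwrite('pics/j.png',cv2.resize(im['pixels'][150:330,220:420],None,fx=4,fy=4,interpolation=cv2.INTER_CUBIC)[:,:600] if 0 else cv2.resize(im['pixels'][160:310,230:410],None,fx=4,fy=4,interpolation=cv2.INTER_CUBIC))
R=Ro.from_rotvec(o['orientation']).as_matrix()
for x in(-12,12): 
  for y in (-30,30): print(x,y,w2px(im,o['position']+R@np.array([y,x,173-5])))
E
```

```text
22.4417 23.5901354903415 24.999575557728235 [-0.113 -0.86  -1.718] [ 445.45  -165.003  295.212] [-3.523  5.202 -0.001] [ 0.871  0.92  -1.086  2.084  1.116  0.901  1.875]
-12 -30 (np.float64(292.35234401130003), np.float64(313.7888620672409))
-12 30 (np.float64(289.66702707307957), np.float64(196.37116633636256))
12 -30 (np.float64(340.952552629798), np.float64(313.7135682050371))
12 30 (np.float64(343.4407060723769), np.float64(196.30238266077464))
```

View pics/j.png

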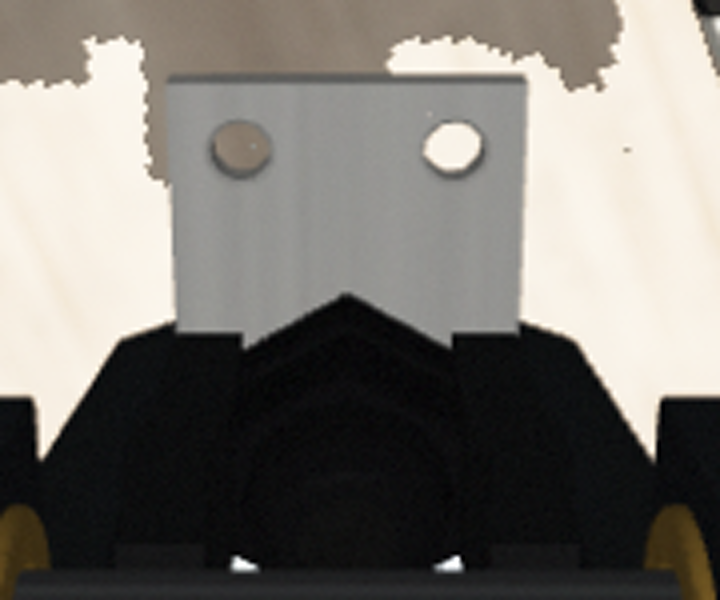

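```bash
python3 - <<'E'
from h import *
np.set_printoptions(suppress=True,precision=3)
R=down(1.4646+np.pi/2)
ctrl.move_straight((527.9,134.4,310),120,R)
o=ctrl.get_obs();print(o['time_s'],o['position'],o['ft_force'],o['qpos'])
ctrl.move_straight((527.9,134.4,255),50)
ctrl.move_straight((527.9,134.4,241.8),15);ctrl.wait(.5)
o=ctrl.get_obs();print(o['time_s'],o['position'],o['ft_force'],o['qpos'],o['opening'])
im=cam('wrist','w7.png');s=cam('scene','s7.png')
Rm=Ro.from_rotvec(o['orientation']).as_matrix();print(Rm)
cv2.imwrite('pics/k.png',np.hstack([cv2.resize(im['pixels'][140:290,230:410],(480,400),interpolation=cv2.INTER_CUBIC),cv2.resize(s['pixels'][160:250,230:302],(320,400),interpolation=cv2.INTER_CUBIC)]))
a=np.array([np.cos(1.4646),np.sin(1.4646),0]);n=np.array([a[1],-a[0],0]);c=np.array([527.9,134.4,58.5])
for x in(-12,12):
  for y in (-30,30): print(x,y,w2px(im,c+x*n+y*a),w2px(im,c+x*n+y*a+[0,0,15]))
E
```

```text
25.2333 [527.889 133.966 309.928] [-0.707 -0.024 -2.272] [ 0.264  0.972 -1.128  1.872  1.045  1.041  1.712]
28.0167 [527.909 134.383 241.816] [ 0.741 -0.199 -0.834] [ 0.228  1.066 -1.049  1.906  1.18   0.963  1.618] 24.091946138666163
[[-0.106 -0.994  0.   ]
 [-0.994  0.106 -0.   ]
 [ 0.    -0.    -1.   ]]
-12 -30 (np.float64(341.23635923113596), np.float64(188.26374804508188)) (np.float64(343.60890912308713), np.float64(196.15707968963247))
-12 30 (np.float64(339.1366749375122), np.float64(297.00243120657626)) (np.float64(341.1032735027012), np.float64(313.35054072323163))
12 -30 (np.float64(292.16994405032426), np.float64(188.32284016777453)) (np.float64(289.94274835902064), np.float64(196.22254727938417))
12 30 (np.float64(294.4182268705135), np.float64(297.06587811515794)) (np.float64(292.5956408932023), np.float64(313.4209282180707))
```

View pics/k.png

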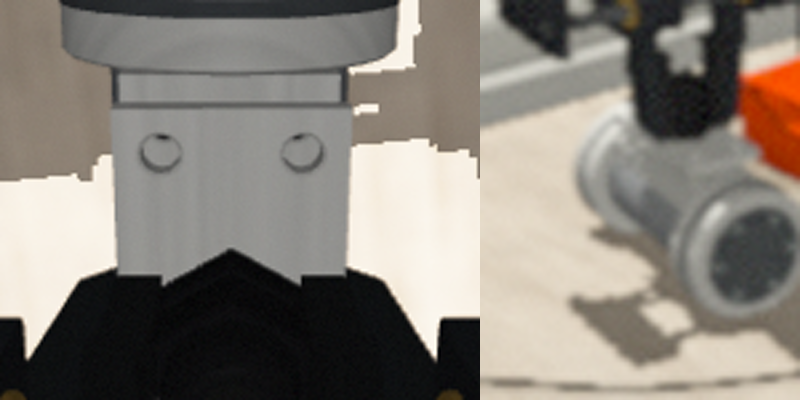

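```bash
python3 - <<'E'
from h import *
im=cam('wrist');g=cv2.cvtColor(im['pixels'],cv2.COLOR_BGR2GRAY).astype(int)
print(list(zip(range(158,184),g[158:184,305:330].mean(1).round(0))))
a=np.array([np.cos(1.4646),np.sin(1.4646),0]);c=np.array([527.9,134.4,0])
for y,z in [(-40,58.5),(-41,58.5),(-41,66.5),(-38,68.8),(-38,73.8)]: print(y,z,w2px(im,c+y*a+[0,0,z]))
o=ctrl.get_obs();print(o['time_s'],o['ft_force'],abs(o['joint_velocities']).max())
E
```

```text
[(158, np.float64(138.0)), (159, np.float64(138.0)), (160, np.float64(139.0)), (161, np.float64(140.0)), (162, np.float64(141.0)), (163, np.float64(141.0)), (164, np.float64(143.0)), (165, np.float64(144.0)), (166, np.float64(129.0)), (167, np.float64(97.0)), (168, np.float64(124.0)), (169, np.float64(141.0)), (170, np.float64(143.0)), (171, np.float64(143.0)), (172, np.float64(143.0)), (173, np.float64(143.0)), (174, np.float64(143.0)), (175, np.float64(143.0)), (176, np.float64(142.0)), (177, np.float64(143.0)), (178, np.float64(112.0)), (179, np.float64(93.0)), (180, np.float64(114.0)), (181, np.float64(143.0)), (182, np.float64(148.0)), (183, np.float64(148.0))]
-40 58.5 (np.float64(316.678254827744), np.float64(168.08196740214993))
-41 58.5 (np.float64(316.67683899886623), np.float64(166.0238456287084))
-41 66.5 (np.float64(316.7137829501659), np.float64(169.04871488276805))
-38 68.8 (np.float64(316.7293307176831), np.float64(176.49744844355808))
-38 73.8 (np.float64(316.75503374753663), np.float64(178.79808552783163))
28.1667 [ 0.43841889  0.35694217 -1.42932119] 0.0017427067594734933
```

```bash
python3 - <<'E'
from h import *
a=np.array([np.cos(1.4646),np.sin(1.4646),0])
ctrl.move_straight(np.array([527.9,134.4,241.8])-.4*a,5);ctrl.wait(1)
o=ctrl.get_obs();print(o['time_s'],o['position'],o['ft_force'],o['opening'],abs(o['joint_velocities']).max())
im=cam('top')['pixels'];p=cv2.imread('pics/top0.png')
print('diff tools region',(cv2.absdiff(im,p)[180:290,345:450].max(2)>40).sum(axis=1).nonzero()[0]+180)
print(ctrl.job_done())
E
```

```text
29.4167 [527.84768665 133.99338545 241.78947599] [-0.1787719  -0.0038481  -1.06757491] 23.42101254203537 0.0019175819860420837
diff tools region [180 181 182 183 184 185 186 187 188 189 190 191 192 193 194 195 196 197
 198 199 200 201 202 203 204 205 206 207 208 209 210 211 212 213 214 215
 216 217 218 219 220 221 222 223 224 225 226 227 228 229 230 231 232 233
 234 235 236 237 238 239 240 241 242 243 244 245 246 247 248 249 250 251
 252 253 254 255 256 257 258 259 260 261 262 263 264 265 266 267 268 269
 270 271 272 273 274 275 276 277 278 279 280 281 282 283 284 285 286 287
 288 289]
the job is handed in; nothing more can be done
None
```

Job handed in at about 29 s: the housing stands on its foot with the window up, and the cover is held level, gland up, about 10 mm above the seat with its holes in line to about half a millimetre; the gripper's body leaned on something, probably the monitor, with about 10 N just after the pick, the last check that the bystanders had not moved was inconclusive, and I viewed 12 pictures instead of 10.

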